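# Station lamp change: lay out the lamp and hold the roof open

### The arm

A 6-joint arm with a two-finger parallel gripper is mounted at the origin on the work surface. World frame = base frame: x ahead of the robot, y to its left, z up, the work surface at z = 0. Lengths are in m, angles in rad, forces in N, time in s.
With the tool pointing down it reaches from about 0.275 to 1 m from the base axis. Payload 8.4 kg.
Tool frame: the origin (TCP) lies on the centre line of the jaws, within the pads' length; the fingertips stand 17 mm ahead of it and the grasp point (between the pads) lies 2 mm behind it (bot.tcp_to_tips is the z of the fingertips in the tool frame, in m); z points along the fingers, y is the line along which they close (so a half turn about z gives the same grasp; the last joint's range is limited). The gripper opens to 85 mm and grips with 20 to 120 N. Pads are 22 mm wide; open, the fingers measure 114 mm over their backs; the gripper's body (76 mm by 85 mm) begins 54 mm behind the grasp point. The pads swing forward as they close: fully open they stand 13 mm farther back than shut.
Start: joints at [-1.291, 0.353, 1.633, -0, 1.155, -0.002], TCP at [0.174, -0.6, 0.248] pointing down, gripper open.
Joint ranges: [-2.63, 2.63], [-0.92, 2.1], [0.06, 2.66], [-1.3, 4.44], [0, 2.69], [-3.02, 3.02]. Speed limits (rad/s): [2.22, 2.22, 2.79, 3.14, 3.14, 3.14].

### API

Orientations are given as a unit quaternion [x, y, z, w].
In Python, from workcell import bot, hand, kinematics, get_obs, vision, hand_in gives the robot as it stands. The module is installed in compiled form; this text tells all that it offers. Calls block until the motion is done:
- bot.reach(position, orientation): joint-space move of the TCP to a pose.
- bot.servo_line(position, ori=None, velocity=0.15): straight line of the TCP; ori=None keeps the orientation; velocity is the mean speed in m/s.
- bot.goto_joints(angles): joint-space move.
- hand.move_gripper(opening, strength=None): finger opening in m; strength is the grip in N (None keeps the last); returns when the fingers have stopped.
- bot.dwell(seconds).
- kinematics.solve_ik(position, orientation): joint angles nearest the present ones, or None.
- get_obs(): the state.
- vision.read_camera(name): name is "scene" or "top" or "wrist"; returns a dict with "frame" (480x640x3 uint8, red, green, blue), "intrinsics" (3x3 intrinsics, pixels), "view" (4x4, takes a point from world to camera coordinates). Camera axes: x right, y down, z forward; pixel columns grow to the right and rows downward; lengths in m; the calibration is good to about 2 mm. A picture is of the moment at which its call begins. There is no depth.
A pose or a line that the arm cannot do raises bot.IKError and nothing moves.
- hand_in(): hands the job in; it is judged then, once.
The state is a dict: "time_s": time; "joint_pos": joint angles; "joint_vel": joint speeds; "joint_efforts": joint torques, N m; "position": TCP position; "orientation": TCP orientation; "wrist_force": force on the tool from outside, world axes, zero at the start; "ft_torque": the same for the moment, N m; "gripper_width": finger opening in m; "grip_force": force on a finger pad.
Only numpy, scipy, OpenCV 4.12 (cv2) and the standard library are available. Lean on these libraries where they do the work, as an engineer would, in place of code of your own. Each camera call takes 0.05 s, during which the arm holds its last target. There are 200 camera calls.

### The job

Get the model station ready for its lamp change: take the white-shaded lamp out of the parts crate and stand it upright in the metal tray, setting it down without dropping it, then let go of it. Then lift the station's hinged roof by its yellow bar and hold it open at 45 degrees from closed; it falls shut if released, so finish while still holding it there. Leave the other parts in the crate and do not disturb the truck or the trees.

Things in the scene. Friction and masses are not known exactly. Their poses are not given: they have to be found in the camera images.
- station: Model railway station, fixed to the table: red walls 200 (x) by 220 (y) by 120 mm high on a grey base plate 270 by 290 by 8 mm (reaching 145 mm to -x, 125 mm to +x of the origin), under a dark grey gabled roof. Origin at the centre of the walls on the table surface, z up, x from the front (with the door) to the back, y along the front. It stands left or right of the tray, turned by up to 0.3 rad.
- roof (a joint): The whole roof is one lid 220 (x) by 250 (y) mm, hinged along the back eave. Value in rad: 0 closed, growing as the front eave rises; 45 degrees is 0.785; stop at 1.3. Its weight (0.35 kg) and a light spring pull it shut from any angle; lifting it at the bar straight up takes about 3 N when closed and 7 N at 45 degrees.
- roof_bar (a point): Middle of the yellow round grab bar over the roof's front eave: 10 mm thick, 100 mm long along the station's y, a post at each end. In the roof's turning frame it is 195 mm in front (-x) of the hinge and 55 mm above it; closed, 176 mm above the table and 45 mm above the roof. Pinched along the station's x it can turn between the pads, so the fingers may keep pointing down as the roof swings.
- roof_hinge (a point): Middle of the roof's hinge line, which runs along the station's y: 110 mm behind (+x of) the station's origin and 121 mm above the table. Its axes turn with the roof. The closed roof's ridge, parallel to it, is 110 mm in front of it and 35 mm above it, with a small chimney up to 58 mm above it.
- crate: Pale wooden parts crate, open on top, 240 by 240 by 50 mm high, walls and floor 5 mm, fixed. Origin under its centre on the table, z up. It stands on the other side of the tray from the station.
- white_lamp: The lamp to take: brass stem 25 mm in diameter on a round brass foot 36 mm in diameter and 6 mm thick, with a white cylindrical shade 28 mm in diameter from 36 mm up to the top at 70 mm. About 60 g. Stands upright on the crate floor, in any one of the four quarters. Origin at the centre of its foot's underside, z up along the stem.
- red_lamp: The same lamp with a red shade; stays in the crate. Origin at the centre of its underside.
- motor: Blue motor block 44 by 30 by 28 mm high with a steel band, in the crate; stays there. Origin at the centre of its underside.
- rail_piece: Short length of steel rail, 60 by 12 by 15 mm high, in the crate; stays there. Origin at the centre of its underside.
- coupler: Small black coupler 32 by 16 by 12 mm high, in the middle of the crate; stays there. Origin at the centre of its underside.
- tray: Square aluminium tray 110 by 110 mm with a rim 15 mm high, walls and floor 5 mm, fixed to the table between station and crate. Origin under its centre on the table, so its floor is 5 mm above the origin.
- truck: Toy truck 90 by 45 by 48 mm, red, blue and white, loose, on the road beyond the tray. Leave alone. Origin at the centre of its underside.
- tree_left: Snowy green fir 130 mm tall on a white foot 60 mm wide, loose, at the left (+y) side. Leave alone. Origin at the centre of its foot's underside.
- tree_right: Snowy green fir 110 mm tall on a white foot 60 mm wide, loose, at the right (-y) side. Leave alone. Origin at the centre of its foot's underside.
Things that resemble listed ones, but are neither listed nor needed, are in the scene too. What is shaped like the white_lamp but brown is not meant. What is shaped like the red_lamp but pink is not meant.

How it is judged:
By the outcome, as a careful person would: the job done as asked, in the order asked, and still so for the second after the job is handed in, while the arm keeps its last pose, push and grip.
It also fails if it takes over 61 s, if anything falls off the work surface, if the arm or the gripper's body presses on something with over 40 N, if the wrist force passes 120 N, or if a joint passes its speed limit or range.

## Working session

There is one attempt and no reset: what is moved stays moved. The work goes in short steps, each a Python script; the robot and the scene stay as the last script left them, time stands still between calls to the robot, and variables do not carry over. Pictures are saved under pics/ and viewed, at most 10 in all, crops included, and the job is handed in when it is done.

```bash
mkdir -p pics
python3 - <<'E'
from workcell import *
import cv2,numpy as np
for n in ["top","scene"]:
    r=vision.read_camera(n); cv2.imwrite(f"pics/{n}0.png",r["frame"][:,:,::-1])
    np.savez(f"{n}0.npz",K=r["intrinsics"],V=r["view"],f=r["frame"]); print(n,r["intrinsics"].round(1).tolist(),r["view"].round(3).tolist())
print(get_obs())
E
```

```text
top [[533.1, 0.0, 320.1], [0.0, 533.1, 236.1], [0.0, 0.0, 1.0]] [[0.003, -1.0, -0.001, -0.004], [-0.995, -0.003, -0.097, 0.585], [0.097, 0.001, -0.995, 1.537], [0.0, 0.0, 0.0, 1.0]]
scene [[519.5, 0.0, 321.8], [0.0, 519.5, 233.2], [0.0, 0.0, 1.0]] [[0.798, 0.602, -0.015, -0.47], [0.334, -0.463, -0.821, -0.087], [-0.501, 0.65, -0.571, 1.78], [0.0, 0.0, 0.0, 1.0]]
{'time_s': 0.1, 'joint_pos': array([-1.29142120e+00,  3.53579336e-01,  1.63407288e+00, -1.82972592e-05,
        1.15522382e+00, -2.38333138e-03]), 'joint_vel': array([ 0.00119676, -0.00097264, -0.00161132,  0.0011482 , -0.00041981,
        0.00016921]), 'joint_efforts': array([ 9.91592242e-04, -6.06355834e+01, -3.42819035e+01,  1.45603753e-04,
        4.07333122e-03, -2.04674473e-05]), 'position': array([ 0.17366674, -0.59994831,  0.24763086]), 'orientation': array([ 9.90092200e-01,  1.40417320e-01, -9.68750769e-05, -6.34390690e-04]), 'wrist_force': array([-0.61522692, -0.65765629,  0.29038322]), 'ft_torque': array([-0.01231137,  0.03462056, -0.02263765]), 'grip_force': 0.0, 'gripper_width': 0.08524182452859515}
```

View pics/top0.png

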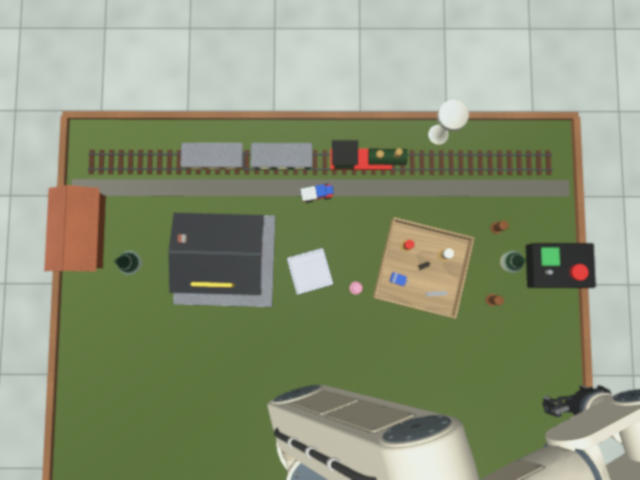

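View pics/scene0.png

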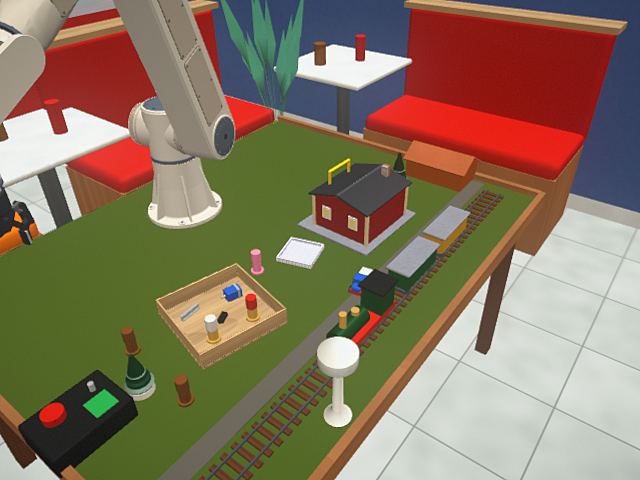

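Lamp candidates in the top view:
- White in the crate at (449,253).
- Large white street lamp at (453,115), outside the crate.
- Brown at (500,226) and (496,299).
- Red at (409,244).
- Pink at (356,288).

I choose (449,253), which is (212,325) in the scene view. Next is one close crop to check it and read the other points.

Run:
```python
import cv2
a=cv2.imread("pics/top0.png")
c=cv2.resize(a[205:325,160:340],None,fx=4.4,fy=4.4,interpolation=cv2.INTER_CUBIC)
cv2.imwrite("pics/c1.png",c)
c=cv2.resize(a[210:325,360:520],None,fx=5,fy=5,interpolation=cv2.INTER_CUBIC)
cv2.imwrite("pics/c2.png",c)
```

```text
(no output)
```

View pics/c1.png

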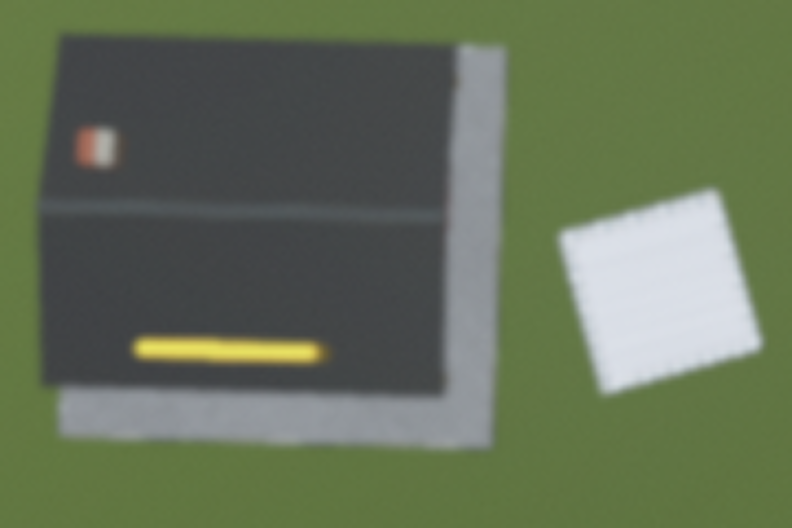

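View pics/c2.png

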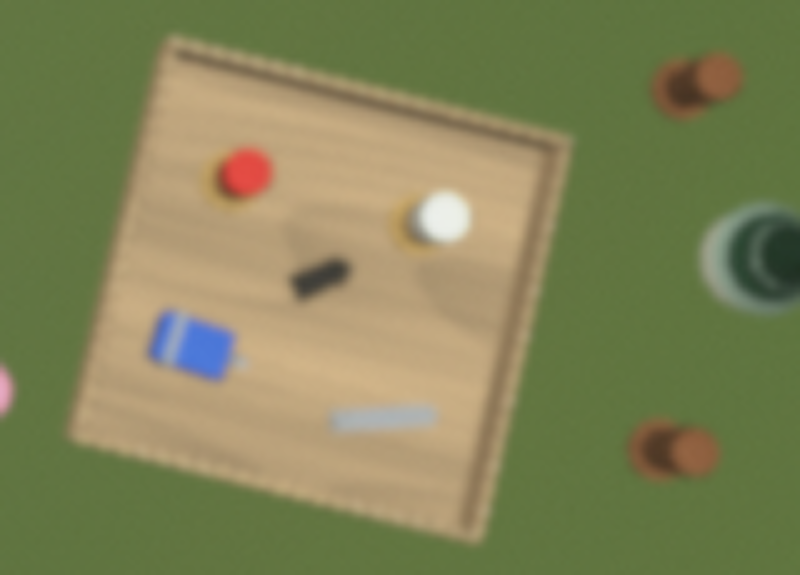

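The close crop confirms the white lamp: white shade on a brass foot, shade top at c2 (445,216), which is top (449,253). Yellow bar ends are at c1 (135,347) and (322,352). Tray corners are at (718,188), (558,235), (603,395) and (763,347).

```bash
cat > h.py <<'E'
from workcell import *
import numpy as np, cv2, json
from scipy.spatial.transform import Rotation as R
def ray(K,V,uv,z):
    d=V[:3,:3].T@np.linalg.inv(K)@[uv[0],uv[1],1]; o=-V[:3,:3].T@V[:3,3]
    return o+d*(z-o[2])/d[2]
def down(yaw):  # tool z down, tool y (closing line) along world direction yaw
    y=np.array([np.cos(yaw),np.sin(yaw),0]); z=np.array([0,0,-1.]); x=np.cross(y,z)
    return R.from_matrix(np.c_[x,y,z]).as_quat()
def pickyaw(p,yaw):
    best=None
    for k in (-1,0,1):
        q=kinematics.solve_ik(p,down(yaw+k*np.pi))
        if q is not None and (best is None or abs(q[5])<best[0]): best=(abs(q[5]),yaw+k*np.pi)
    return best[1]
def snap(n):
    r=vision.read_camera("wrist"); cv2.imwrite(f"pics/{n}.png",r["frame"][:,:,::-1]); np.savez(n+".npz",K=r["intrinsics"],V=r["view"])
def px(n,uv,z):
    d=np.load(n+".npz"); return ray(d["K"],d["V"],uv,z)
E
python3 - <<'E'
from h import *
c1=lambda p:(160+p[0]/4.4,205+p[1]/4.4); c2=lambda p:(360+p[0]/5,210+p[1]/5)
P=lambda c,p,z:px("top0",c(p),z)
lamp=P(c2,(445,216),.075); print("lamp",lamp)
cr=[P(c2,p,.05) for p in[(172,38),(572,138),(480,540),(72,438)]]; print("crate",np.mean(cr,0),cr[1])
t=[P(c1,p,.015) for p in[(718,188),(558,235),(603,395),(763,347)]]; print("tray",np.mean(t,0),[np.linalg.norm(t[i]-t[i-1]) for i in range(4)])
b=[P(c1,p,.181) for p in[(136,347),(322,352)]]; print("bar",np.mean(b,0),b,np.linalg.norm(b[0]-b[1]))
s=[P(c1,p,.008) for p in[(505,45),(492,447),(60,436)]]; 
print("base",s,np.linalg.norm(s[0]-s[1]),np.linalg.norm(s[2]-s[1]))
for e in(s[0]-s[1],): print("yaw x",np.arctan2(e[1],e[0]))
for e in(s[2]-s[1],b[0]-b[1]): print("yaw from y",np.arctan2(-e[0],e[1]))
o=(s[0]+s[2])/2; y=np.arctan2((s[0]-s[1])[1],(s[0]-s[1])[0]); u=np.array([np.cos(y),np.sin(y),0])
print("bar from base",o+u*(.01+.11-.195))
d=cr[1]-lamp; yaw=pickyaw([*lamp[:2],.2],np.arctan2(d[1],d[0])); print("gy",yaw)
bot.reach([*lamp[:2],.22],down(yaw)); hand.move_gripper(.055)
snap("w1"); print(get_obs()["time_s"])
E
```

```text
lamp [ 0.53323171 -0.36812303  0.075     ]
crate [ 0.4937263  -0.30364761  0.05      ] [ 0.5803651  -0.44856755  0.05      ]
tray [0.4829604  0.02717129 0.015     ] [np.float64(0.1105296081444097), np.float64(0.11184925934917346), np.float64(0.11095234362921857), np.float64(0.11129893013760543)]
bar [0.44196201 0.2813042  0.181     ] [array([0.44325829, 0.33685869, 0.181     ]), array([0.44066573, 0.2257497 , 0.181     ])] 0.11113923906279745
base [array([0.64951237, 0.1337443 , 0.008     ]), array([0.37879745, 0.13926096, 0.008     ]), array([0.3850909 , 0.42795336, 0.008     ])] 0.2707711272982681 0.2887609832570721
yaw x -0.020375300103649727
yaw from y -0.021796378614275008
yaw from y -0.02332920574134549
bar from base [0.4423172  0.28237687 0.008     ]
gy -1.0408001943534713
2.1417
```

View pics/w1.png

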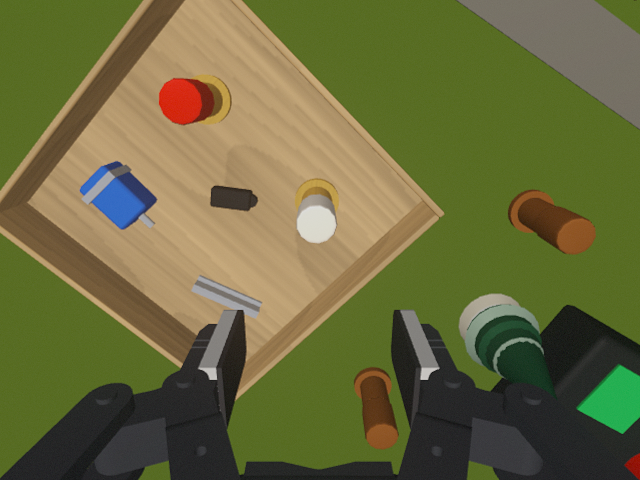

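The wrist view shows the white shade top at (316,224), clear of neighbours along the jaw line. Now correct and grasp.

```bash
python3 - <<'E'
from h import *
p=px("w1",(316,224),.075); print(p)
yaw=-1.0408; p=(p*2+np.array([.5332,-.3681,0]))/3 if np.linalg.norm(p[:2]-[.5332,-.3681])<.008 else p
zg=.054-.002  # TCP 2 mm ahead of grasp point
bot.servo_line([*p[:2],zg],velocity=.12)
print(get_obs()["wrist_force"])
hand.move_gripper(0,30); o=get_obs(); print(o["gripper_width"],o["grip_force"],o["position"])
bot.servo_line([*p[:2],.18],velocity=.12)
o=get_obs(); print(o["gripper_width"],o["wrist_force"],o["time_s"])
t=[.483,.0272,.18]
ty=pickyaw(t,yaw); bot.reach(t,down(ty)); snap("w2")
r=vision.read_camera("scene"); cv2.imwrite("pics/s2.png",cv2.resize(r["frame"][200:350,200:400,::-1],None,fx=3,fy=3,interpolation=2))
o=get_obs(); print(o["gripper_width"],o["position"],o["wrist_force"],o["time_s"])
E
python3 -c "
import cv2;import numpy as np
a=cv2.imread('pics/w2.png');b=cv2.imread('pics/s2.png');a=cv2.resize(a,(600,450));a=a[:,100:500];b=b[:,:400]
cv2.imwrite('pics/m2.png',np.hstack([a,b]))"
```

```text
[ 0.53243517 -0.36849404  0.075     ]
[-0.13861489 -0.55916332 -0.30662163]
0.027383900850561693 30.211297273635864 [ 0.53287641 -0.36847539  0.05238583]
0.027187859008549583 [ 0.16236832  0.11306303 -0.50095141] 5.2583
0.026933467557375867 [0.48354519 0.02640645 0.18001379] [-0.19305959 -0.2197419  -0.98058823] 6.8333
```

View pics/m2.png

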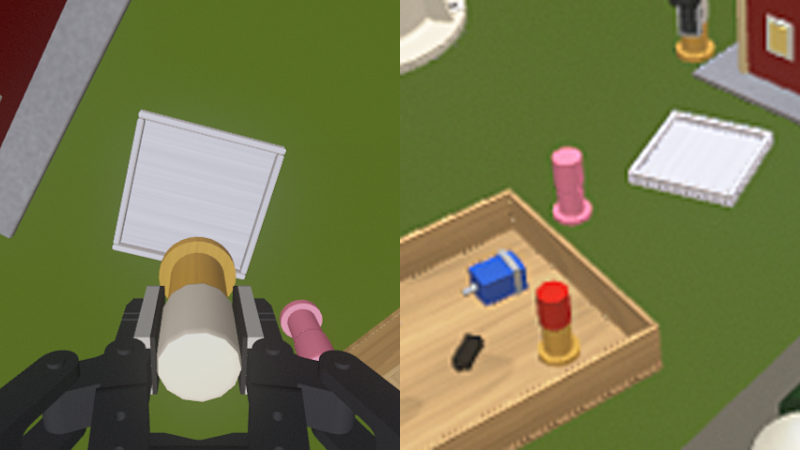

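The lamp hangs upright in the jaws; the tray corners in the left half are at (140,112), (285,150), (243,277) and (115,247). Next: lower it until contact, release, and retreat.

Run:
```python
from h import *
c=np.mean([px("w2",((u+100)*16/15,v*16/15),.015) for u,v in[(140,112),(285,150),(243,277),(115,247)]],0); print("tray",c)
t=(c[:2]+[.483,.0272])/2 if np.linalg.norm(c[:2]-[.483,.0272])<.015 else c[:2]
bot.servo_line([*t,.06],velocity=.12); bot.dwell(.2); f0=get_obs()["wrist_force"][2]
z=.06
while z>.0485:
    z-=.001 if z<.056 else .002
    bot.servo_line([*t,z],velocity=.02)
    f=get_obs()["wrist_force"][2]-f0
    if f>2.5: break
print("z",z,"f",f)
hand.move_gripper(.055); bot.dwell(.2)
bot.servo_line([*t,.2],velocity=.12)
b=[.4421,.2818]; yaw=pickyaw([*b,.25],-.022); bot.reach([*b,.30],down(yaw)); hand.move_gripper(.05)
snap("w3"); r=vision.read_camera("scene"); cv2.imwrite("pics/s3.png",r["frame"][:,:,::-1])
a=cv2.resize(cv2.imread('pics/w3.png'),(480,360)); s=cv2.resize(cv2.imread("pics/s3.png")[150:330,260:420],(320,360),interpolation=2)
cv2.imwrite('pics/m3.png',np.hstack([a,s])); print(yaw,get_obs()["time_s"],get_obs()["position"])
```

```text
tray [0.48410956 0.02756686 0.015     ]
z 0.05199999999999999 f 5.51463367409443
-0.022 13.05 [0.44235107 0.28108702 0.2997083 ]
```

View pics/m3.png

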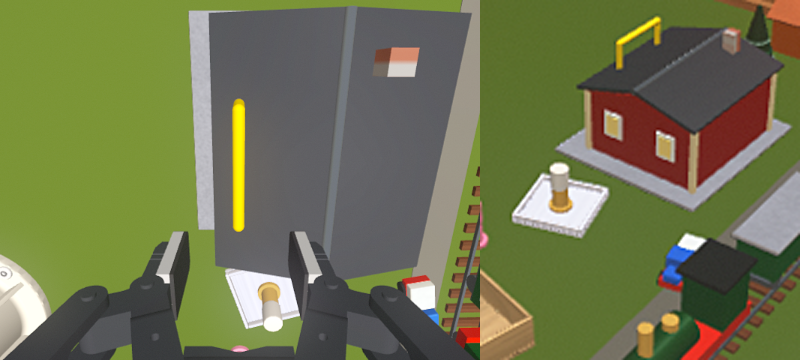

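The lamp stands upright in the tray. The bar's centreline runs from (238,101) to (238,231) in the left half, centred between the jaws. Now grip it.

Run:
```python
from h import *
e=[px("w3",(u*4/3,v*4/3),z) for u,v,z in[(238,103,.179),(238,229,.179)]]; print(e,np.mean(e,0))
m=np.mean(e,0)[:2]; b=np.array([.4421,.2818])
if np.linalg.norm(m-b)<.012: b=(m+b)/2
print(b)
bot.servo_line([*b,.174],velocity=.1); f0=get_obs()["wrist_force"]; print(f0)
hand.move_gripper(0,50); bot.dwell(.3); o=get_obs(); print(o["gripper_width"],o["grip_force"],o["position"],o["wrist_force"],o["time_s"])
```

```text
[array([0.44288384, 0.3389214 , 0.179     ]), array([0.44028529, 0.23168224, 0.179     ])] [0.44158457 0.28530182 0.179     ]
[0.44184228 0.28355091]
[-0.22077556  0.83837723 -0.64168468]
0.008326139784287997 48.71577501296997 [0.44201095 0.28362343 0.17410113] [0.43576229 0.24459446 0.10369548] 15.2167
```

Clean grip with hardly any side force. Now swing along the arc, watching the forces.

Run:
```python
from h import *
p0=np.array([.44184,.28355,.174]); u=np.array([np.cos(-.022),np.sin(-.022),0])
for a in np.linspace(0,np.pi/4,9)[1:]:
    c,s=np.cos(a),np.sin(a)
    bot.servo_line(p0+u*(.195-.195*c+.055*s)+[0,0,.195*s+.055*c-.055],velocity=.06)
    o=get_obs(); print(round(np.degrees(a),1),o["wrist_force"].round(1),o["gripper_width"].round(4))
    if np.linalg.norm(o["wrist_force"])>30: print("high"); break
bot.dwell(.5); o=get_obs(); print(o["position"]-p0,o["wrist_force"],o["time_s"])
snap("w4"); r=vision.read_camera("scene"); cv2.imwrite("pics/s4.png",r["frame"][:,:,::-1])
a=cv2.resize(cv2.imread('pics/w4.png'),(480,360)); s=cv2.resize(r["frame"][130:330,230:410,::-1],(320,360),interpolation=2)
cv2.imwrite('pics/m4.png',np.hstack([a,s]))
```

```text
Traceback (most recent call last):
AttributeError: 'float' object has no attribute 'round'
```

Run:
```python
from h import *
p0=np.array([.44184,.28355,.174]); u=np.array([np.cos(-.022),np.sin(-.022),0])
for a in np.linspace(0,np.pi/4,9)[2:]:
    c,s=np.cos(a),np.sin(a)
    bot.servo_line(p0+u*(.195-.195*c+.055*s)+[0,0,.195*s+.055*c-.055],velocity=.06)
    o=get_obs(); print(round(np.degrees(a),1),o["wrist_force"].round(1),round(o["gripper_width"],4))
    if np.linalg.norm(o["wrist_force"])>30: print("high"); break
bot.dwell(.5); o=get_obs(); print(o["position"]-p0,o["wrist_force"],o["time_s"])
snap("w4"); r=vision.read_camera("scene"); cv2.imwrite("pics/s4.png",r["frame"][:,:,::-1])
a=cv2.resize(cv2.imread('pics/w4.png'),(480,360)); s=cv2.resize(r["frame"][130:330,230:410,::-1],(320,360),interpolation=2)
cv2.imwrite('pics/m4.png',np.hstack([a,s]))
```

```text
11.2 [-4.1  3.  -1.2] 0.008
16.9 [-6.3  1.6 -1.4] 0.0081
22.5 [-8.7  2.6  1. ] 0.0081
28.1 [-10.9   2.9   4.2] 0.0079
33.8 [-14.7   1.4  10.9] 0.0086
39.4 [-16.6  -0.4  14.7] 0.0082
45.0 [-13.9  -1.6  16.7] 0.0079
[ 0.0947362  -0.00235812  0.12423566] [-13.52533684  -0.74110619  15.73870951] 19.5833
```

View pics/m4.png

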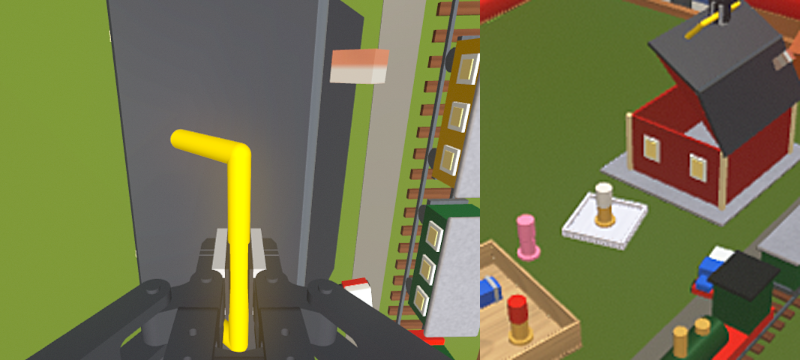

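The roof is up with the lamp still upright; there is about 20 N of radial load on the bar. I'll check the angle by overlaying the model at 40, 45 and 50 degrees on the scene view.

Run:
```python
from h import *
r=vision.read_camera("scene"); K,V=r["intrinsics"],r["view"]
u=np.array([np.cos(-.022),np.sin(-.022),0]); w=np.array([-u[1],u[0],0])
h=np.array([.44184,.2828,0])+u*.195; h[2]=.121
x0,y0,s=310,125,6; img=cv2.resize(r["frame"][y0:y0+95,x0:x0+130,::-1],None,fx=s,fy=s,interpolation=2)
def pr(a,X,Z,Y):
    c,n=np.cos(a),np.sin(a); p=h+u*(X*c+Z*n)+w*Y+[0,0,-X*n+Z*c]
    q=K@(V[:3,:3]@p+V[:3,3]); return tuple(int(v) for v in ((q[:2]/q[2]-[x0,y0]+.5)*s))
for a,col in((40,(255,0,255)),(45,(0,255,0)),(50,(255,255,0))):
    a=np.radians(a)
    for X,Z,L in((-.195,.055,.05),(-.11,.035,.125)):
        cv2.line(img,pr(a,X,Z,-L),pr(a,X,Z,L),col,1)
cv2.imwrite("pics/o4.png",img)
```

```text
(no output)
```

View pics/o4.png

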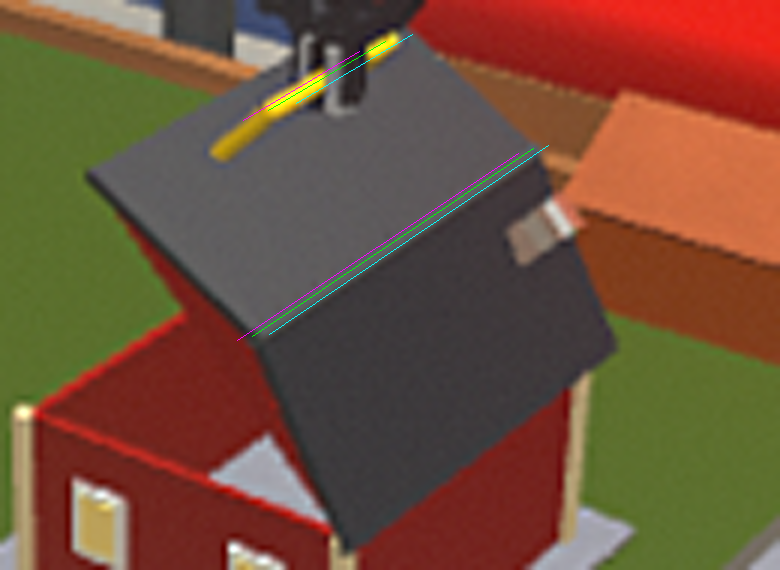

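The observed bar, (265,108) to (395,42), and the ridge match the green 45° lines within about 1–2°. I'll ease off the radial load, which leaves the angle unchanged, and hand in.

Run:
```python
from h import *
p0=np.array([.44184,.28355,.174]); u=np.array([np.cos(-.022),np.sin(-.022),0]); k=.5**.5
t=p0+u*(.195-.195*k+.055*k)+[0,0,.25*k-.055]
for d in(.0015,.003,.0045):
    bot.servo_line(t+d*(-.49*u+[0,0,.87]),velocity=.01); bot.dwell(.2)
    o=get_obs(); f=o["wrist_force"]; rad=-.49*f[0]+.87*f[2]; print(d,o["position"]-p0,f.round(1),round(rad,1),"tan",round(.87*f[0]+.49*f[2],1))
    if rad<8: break
bot.dwell(.5); o=get_obs(); print(o["wrist_force"],o["gripper_width"],o["time_s"])
print(hand_in())
```

```text
0.0015 [ 0.09454684 -0.00236594  0.12422605] [-7.1 -0.5  7.6] 10.1 tan -2.5
0.003 [ 0.09438675 -0.00233919  0.12427549] [-2.8  0.  -2.2] -0.5 tan -3.5
[-2.26651043 -2.73176102 -2.30801722] 0.008309497823666868 21.2333
the job is handed in; nothing more can be done
None
```

The white lamp stands upright and released in the tray, and the job was handed in at 21 s with the gripper holding the roof open at about 45° (within roughly 1–2° by image check).

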